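Find the pepper mill with the rough bearing by feel and take it out of service

ROBOT

A 6-joint arm with a two-finger parallel gripper is mounted at the origin on a cart in front of the work surface, level with it; the furniture and walls round the work are solid. World frame = base frame: x ahead of the robot, y to its left, z up, the work surface at z = 0. Lengths are in m, angles in rad, forces in N, time in s.
With the tool pointing down it reaches from about 0.325 to 1 m from the base axis. Payload 5.1 kg.
Tool frame: the origin (TCP) lies at the very end of the fingers, on their centre line; the grasp point (between the pads) lies 19 mm behind it (r.grip_point_offset is the distance from the TCP to the grasp point, in m); z points along the fingers, y is the line along which they close (so a half turn about z gives the same grasp; the last joint's range is limited). The gripper opens to 85 mm and grips with 20 to 120 N. Pads are 22 mm wide; open, the fingers measure 114 mm over their backs; the gripper's body (76 mm by 85 mm) begins 54 mm behind the grasp point. The pads swing forward as they close: fully open they stand 13 mm farther back than shut.
Start: joints at [1.044, 0.124, 1.65, -0, 1.367, -0.083], TCP at [0.279, 0.587, 0.231] pointing down, gripper open.
Joint ranges: [-2.61, 2.61], [-1.02, 2.33], [0.03, 2.71], [-1.35, 4.49], [0.32, 2.68], [-2.91, 2.91]. Speed limits (rad/s): [2.57, 2.57, 3.14, 3.14, 3.14, 3.14].

INTERFACE

Orientations are given as a unit quaternion [x, y, z, w].
In Python, from workcell import r gives the robot as it stands. The module is installed in compiled form; this text tells all that it offers.
- The arm moves only by the tool arm_command, never from a script. Its argument "series" is a list of rows, each an object with "claw": the closure, from 0 (fully open) to 1 (shut); "linear": the shift along the tool's x, y, z in cm, a list of three; "dr": the turn, a rotation vector about the tool's x, y, z in degrees, a list of three. A call has exactly 8 rows; each row is the pose to reach, as a shift and turn from the pose commanded when the call began, along the tool's axes at that moment; what a row does not reach only later rows make up. A row lasts 1/12 s, in which the tool goes at most 41.7 mm and 7.16 degrees, less where a joint would pass 70% of its speed; a pose out of reach is approached as far as the arm can. A call with a gripper value outside its range is refused whole. The fingers move at their own pace and stop on an object; "force" is the grip in N (left out, the last holds). Time passes only in rows, so rows that repeat a pose let the fingers close, or fill a call up. It gives the time, the measured TCP pose, the force, the opening and the grip force at its end, in the units of the state.
- r.read_state(): the state, without advancing time (a new reading comes with each control period).
- r.grab_frame(name): name is "side" or "top" or "wrist"; returns (picture, depth): 400x640x3 uint8, red, green, blue; 400x640 float32, m along the optical axis (not along the pixel's ray), 0 where there is no reading.
- r.camera_model(name): a dict with "fovy" (degrees; the focal length in pixels is half the picture's height over the tangent of half this angle, whatever the lens; pixels are square), "cx", "cy" (the principal point, pixels), "R" (3x3) and "t" (3): a world point X has camera coordinates R X + t; the wrist camera has in their place "T_tool_cam" (4x4, takes a point from camera to tool coordinates, whose origin is the TCP and whose axes are the flange's). Camera axes: x right, y down, z forward; pixel columns grow to the right and rows downward; lengths in m; the calibration is good to about 2 mm. A picture is of the moment at which its call begins: read the wrist's pose just before it. camera_model takes no time and is no camera call.
- r.close_job(): hands the job in; it is judged then, once.
The state is a dict: "t": time; "qpos": joint angles; "joint_vel": joint speeds; "joint_torque": joint torques, N m; "ee_pos": TCP position; "tcp_rot": TCP orientation; "wrist_force": force on the tool from outside, world axes, zero at the start; "moment": the same for the moment, N m; "opening": opening from 0.0 (shut) to 1.0 (fully open); "grip_force": force on a finger pad.
Only numpy, scipy, OpenCV 4.12 (cv2) and the standard library are available. Lean on these libraries where they do the work, as an engineer would, in place of code of your own. Each camera call takes 0.05 s, during which the arm holds its last target. There are 200 camera calls.

TASK

The heads of two of the three pepper mills in the long stand turn freely; the third drags on a rough bearing. Turn every mill's head about a quarter turn where it stands, leaving it turned, to feel which one drags; then lift out only that mill and set it down gently, upright and fully home, in the empty square pocket of the small wooden block. Never press a mill against a block with more than 35 N, leave the two good mills standing in the stand, and do not disturb the jam jars.

Things in the scene. Friction and masses are not known exactly. Their poses are not given: they have to be found in the camera images.
- stand: long wooden block fixed to the worktop, 96 x 360 x 22 mm (x, y, z), origin at the centre of its underside. Three square pockets in a row along its y axis, at y = -130, 0, +130 mm, each 59 x 59 mm and 10 mm deep, sides parallel to the block's. In each stands a loose pepper mill, the three all alike (described at the pockets); any of them may be the rough one
- pocket_right (a point): centre of the floor of the right (-y) pocket of the stand, 12 mm above the worktop; axes as the stand. Mill: brown wood, round, 52 mm wide at most, 142 mm tall, about 0.33 kg, on a square steel foot 54 x 54 x 14 mm: 2.5 mm of play all round in the pocket, and about 0.09 rad of turn either way until the pocket stops it. Starts within 1 mm of the pocket's centre and 0.02 rad of its direction
- pocket_middle (a point): centre of the floor of the middle pocket of the stand, 12 mm above the worktop; axes as the stand. Mill head: the top part, 97 to 133 mm above the pocket's floor, round, 42 mm across at its widest (about 118 mm above the floor), with a small steel stud on its flank and a nut on top. It turns either way without stops about the mill's axis and stays where left
- pocket_left (a point): centre of the floor of the left (+y) pocket of the stand, 12 mm above the worktop; axes as the stand. Head drag: a good one about 0.02 N m, the rough one about 0.15 N m all along, at any slow speed. Each wooden body sits on its foot by a soft rubber bush (1 N m per rad): a turned rough head first winds its body up about 0.15 rad and takes the foot along through its play; let go, it springs back that 0.15 rad
- dock: small square wooden block fixed to the worktop, 110 x 110 x 22 mm, to the right of the stand, with one empty pocket in its middle, of the same size (59 x 59 mm, 10 mm deep, sides parallel to the block's x and y axes); origin at the centre of its underside
- dock_pocket (a point): centre of the floor of the small block's pocket, 12 mm above the worktop, 10 mm below the block's top; axes as the block
- jar_1: bystander behind the stand: jam jar with a green lid, 60 mm wide, 75 mm tall, origin at the centre of its underside
- jar_3: bystander behind the stand: jam jar with a red lid, 60 mm wide, 75 mm tall, origin at the centre of its underside
Things that resemble listed ones, but are neither listed nor needed, are in the scene too. There is more than one size of the dock; the one meant has the size given above.

How it is judged:
On the way, in this order (a step that is already met when the one before it is completed fails the run):
1. all three heads stand turned well away from where they were (about 45 degrees or more), the mills still in their pockets (distance of each of stud_a, stud_b, stud_c from where it was at the start of the episode above 0.014 m and distance of each of foot_a, foot_b, foot_c from where it was at the start of the episode below 0.012 m), for 0.2 s.
2. the mill that drags stands fully home in the pocket of the small block (horizontal distance between foot_b and dock_pocket below 0.006 m and z of foot_b in the frame of dock_pocket below 0.01 m and angle between foot_b's own z axis and vertical below 0.06 rad), for 0.2 s.
At the end, for the whole second after the job is handed in: The mill with the dragging head stands upright (within 0.06 rad) and at rest on the floor of the small block's pocket (its foot within 6 mm of the pocket's centre and at most 3 mm off its floor); the two others stand upright (within 0.06 rad) in the stand, within 12 mm of where they were (all of step 2 and distance of each of foot_a, foot_c from where it was at the start of the episode below 0.012 m and angle between each of foot_a, foot_c's own z axis and vertical below 0.06 rad); the robot touches nothing.
It fails at once if a mill that turns freely is taken out of the stand or knocked over (distance of any of foot_a, foot_c from where it was at the start of the episode above 0.025 m or angle between any of foot_a, foot_c's own z axis and vertical above 0.35 rad).
It fails at once if a mill is pressed against the stand or the small block with more than 35 N (contact force between any of foot_a, foot_b, foot_c and stand above 35 N or contact force between any of foot_a, foot_b, foot_c and dock above 35 N).
It fails at once if a jar is moved by more than 30 mm (distance of any of jar_1, jar_3 from where it was at the start of the episode above 0.03 m).
It fails at once if the mill that drags is tipped over (angle between foot_b's own z axis and vertical above 0.5 rad).
It also fails if it takes over 72 s, if anything falls off the work surface, if the arm or the gripper's body presses on something with over 40 N, if the wrist force passes 120 N, or if a joint passes its speed limit or range.

## Working session

There is one attempt and no reset: what is moved stays moved. The work goes in short steps, Python scripts to look and compute and a tool call to move; the robot and the scene stay as the last step left them, time stands still between calls to the robot, and variables do not carry over. Pictures are saved under pics/ and viewed, at most 10 in all, crops included, and the job is handed in when it is done.

Besides the shell and the picture viewer there is one more tool, called after ">>>" as name(argument=value, ...) on one line, values as JSON. arm_command: Moves the arm, as the interface text tells. Its arguments: {"type":"object","properties":{"series":{"type":"array","items":{"type":"object","properties":{"claw":{"type":"number"},"linear":{"type":"array","items":{"type":"number"}},"dr":{"type":"array","items":{"type":"number"}}}}},"force":{"type":"number"}},"required":["series"]}

```bash
mkdir -p pics; cat > h.py <<'E'
import numpy as np, cv2
from scipy.spatial.transform import Rotation as Rn
from workcell import r
def cam(n, st=None):
    m=r.camera_model(n); f=200/np.tan(np.radians(m['fovy'])/2)
    if 'R' in m:
        R=np.array(m['R']); t=np.array(m['t']); C=-R.T@t; Rw=R.T
    else:
        T=np.array(m['T_tool_cam']); Q=Rn.from_quat(st['tcp_rot']).as_matrix()
        Rw=Q@T[:3,:3]; C=np.array(st['ee_pos'])+Q@T[:3,3]
    return f,m['cx'],m['cy'],Rw,C
def ray(c,uv,z):
    f,cx,cy,Rw,C=c; uv=np.atleast_2d(uv).astype(float)
    d=np.c_[(uv[:,0]-cx)/f,(uv[:,1]-cy)/f,np.ones(len(uv))]@Rw.T
    return C+d*((z-C[2])/d[:,2])[:,None]
def proj(c,X):
    f,cx,cy,Rw,C=c; p=(np.atleast_2d(X)-C)@Rw
    return np.c_[cx+f*p[:,0]/p[:,2],cy+f*p[:,1]/p[:,2]]
def cloud(c,D):
    f,cx,cy,Rw,C=c; v,u=np.mgrid[:400,:640]
    P=np.stack([(u-cx)/f*D,(v-cy)/f*D,D],-1)@Rw.T+C
    P[D==0]=np.nan
    return P
def shot(n,name=None):
    st=r.read_state(); I,D=r.grab_frame(n); c=cam(n,st)
    if name: cv2.imwrite('pics/'+name,I[:,:,::-1])
    return I,D,c,st
E
python3 - <<'E'
from h import *
for n in('top','side','wrist'):
    I,D,c,st=shot(n,n+'0.png'); np.savez('pics/%s0.npz'%n,I=I,D=D); print(n,c[0],c[4].round(3),c[3][:,2].round(2),r.camera_model(n).keys())
print(st)
a=cv2.imread('pics/top0.png');b=cv2.imread('pics/side0.png')
cv2.imwrite('pics/both.png',np.vstack([a,b])[:, :] if 0 else cv2.resize(np.vstack([a,b]),(480,600)))
E
```

```text
top 401.82878690383217 [ 0.353 -0.035  1.141] [ 0.14  0.02 -0.99] dict_keys(['fovy', 'cx', 'cy', 'R', 't'])
side 418.92230056896074 [ 0.307 -0.938  0.857] [ 0.17  0.73 -0.66] dict_keys(['fovy', 'cx', 'cy', 'R', 't'])
wrist 359.80803797506724 [0.213 0.617 0.373] [ 0.26 -0.12 -0.96] dict_keys(['fovy', 'cx', 'cy', 'T_tool_cam'])
{'t': 0.1, 'qpos': array([ 1.04438560e+00,  1.24436893e-01,  1.65150945e+00,  4.50454942e-05,
        1.36752038e+00, -8.25868336e-02]), 'joint_vel': array([-0.00057041, -0.00166247, -0.0025389 , -0.00020189, -0.00025212,
       -0.00088978]), 'joint_torque': array([ 3.46428642e-04, -4.24928927e+01, -3.66653788e+01, -1.32936943e-04,
        3.96635936e-03, -2.94701927e-06]), 'ee_pos': array([0.27884089, 0.58655047, 0.23019443]), 'tcp_rot': array([ 2.20099444e-01,  9.75476989e-01, -8.87315162e-04, -3.01976923e-04]), 'wrist_force': array([-1.24983222,  0.42014572,  0.53871604]), 'moment': array([-0.00626116,  0.00080279, -0.03093894]), 'grip_force': 0.0, 'opening': 0.9999361073393028}
```

View pics/top0.png

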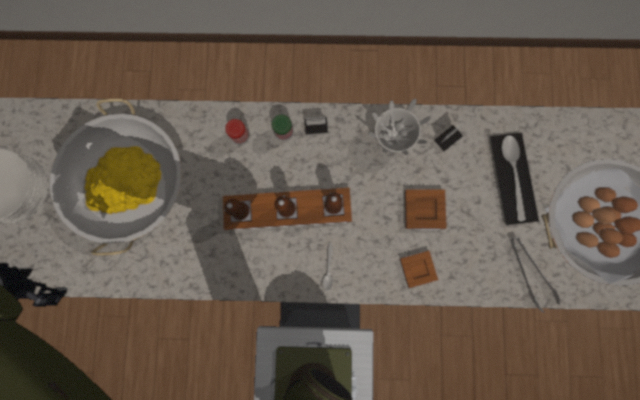

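View pics/side0.png

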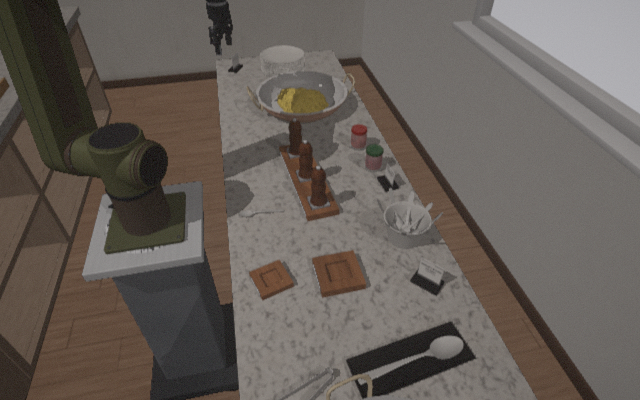

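Top view: the long stand is centred at about (287,208), with mills at (237,210), (286,206) and (333,204). Jars: green (282,124), red (236,129). There are two dock candidates: the larger block at (425,209) and the smaller, turned one at (419,268). I'll measure both.

```bash
python3 - <<'E'
from h import *
z=np.load('pics/top0.npz');I,D=z['I'],z['D'];c=cam('top');P=cloud(c,D)
hsv=cv2.cvtColor(I,cv2.COLOR_RGB2HSV)
m=((hsv[...,0]<14)&(hsv[...,1]>115)&(hsv[...,2]>55)).astype(np.uint8)
m[:100]=0;m[300:]=0
m=cv2.morphologyEx(m,cv2.MORPH_CLOSE,np.ones((7,7)))
cs,_=cv2.findContours(m,cv2.RETR_EXTERNAL,cv2.CHAIN_APPROX_NONE)
for k in cs:
    if cv2.contourArea(k)<500: continue
    W=ray(c,k[:,0,:],0.022)[:,:2]
    R=cv2.minAreaRect((W*1000).astype(np.float32)); print(k[:,0].mean(0).round(),'rect mm',np.round(R[0],1),np.round(R[1],1),round(R[2],1))
    b=k[:,0]; 
    mm=np.zeros_like(m);cv2.drawContours(mm,[k],-1,1,-1); print(' z med', np.nanmedian(P[mm>0][:,2]).round(4))
# mill points by height
for lo,hi in((.06,.2),):
    mm=((P[...,2]>lo)&(P[...,2]<hi)&(P[...,0]>.3)&(P[...,0]<.7)).astype(np.uint8)
    n,l,s,ce=cv2.connectedComponentsWithStats(mm)
    for i in range(1,n):
        if s[i,4]>60:
            q=P[l==i]; t=q[q[:,2]>q[:,2].max()-.012]; print('tall',ce[i].round(),s[i,4],'zmax',q[:,2].max().round(3),'top c',np.median(t,0).round(3), 'ext',q[:,:2].min(0).round(3),q[:,:2].max(0).round(3))
print(P[208,385],'worktop')
a=I[180:300,210:460];cv2.imwrite('pics/crop1.png',cv2.resize(a,(750,360),interpolation=cv2.INTER_CUBIC)[:,:,::-1])
E
```

```text
[419. 269.] rect mm [ 316.7 -279.3] [80.4 81.1] 16.9
 z med 0.0144
[425. 209.] rect mm [ 483.  -299.1] [103.9 109.6] 1.1
 z med 0.0193
[608. 222.] rect mm [ 456.4 -800.6] [172.6 173.9] 66.2
 z med 0.0428
[278. 209.] rect mm [476.5  87.9] [ 94.8 355.2] 5.3
 z med 0.0219
tall [109. 189.] 1798 zmax 0.072 top c [0.501 0.604 0.065] ext [0.367 0.377] [0.7  0.74]
tall [235. 131.] 237 zmax 0.078 top c [0.684 0.234 0.074] ext [0.663 0.207] [0.7  0.26]
tall [281. 129.] 146 zmax 0.079 top c [0.689 0.105 0.073] ext [0.676 0.078] [0.7   0.133]
tall [400. 142.] 334 zmax 0.118 top c [ 0.645 -0.152  0.11 ] ext [ 0.618 -0.286] [ 0.699 -0.13 ]
tall [ 15. 184.] 2103 zmax 0.092 top c [0.531 0.807 0.084] ext [0.423 0.77 ] [0.616 0.874]
tall [333. 201.] 246 zmax 0.155 top c [ 0.488 -0.042  0.15 ] ext [ 0.467 -0.062] [ 0.509 -0.021]
tall [283. 205.] 255 zmax 0.155 top c [0.474 0.088 0.149] ext [0.455 0.068] [0.497 0.109]
tall [623. 204.] 260 zmax 0.084 top c [ 0.498 -0.814  0.077] ext [ 0.479 -0.835] [ 0.52  -0.791]
tall [234. 208.] 292 zmax 0.155 top c [0.466 0.216 0.15 ] ext [0.445 0.196] [0.486 0.234]
tall [605. 215.] 224 zmax 0.078 top c [ 0.469 -0.767  0.07 ] ext [ 0.449 -0.79 ] [ 0.489 -0.743]
tall [547. 231.] 122 zmax 0.09 top c [ 0.42  -0.6    0.084] ext [ 0.379 -0.616] [ 0.469 -0.594]
tall [627. 225.] 214 zmax 0.078 top c [ 0.444 -0.823  0.07 ] ext [ 0.424 -0.845] [ 0.463 -0.8  ]
tall [611. 236.] 289 zmax 0.085 top c [ 0.414 -0.774  0.078] ext [ 0.393 -0.799] [ 0.436 -0.749]
tall [108. 251.] 155 zmax 0.108 top c [0.341 0.542 0.101] ext [0.336 0.496] [0.366 0.59 ]
tall [622. 276.] 124 zmax 0.074 top c [ 0.312 -0.797  0.067] ext [ 0.3   -0.832] [ 0.325 -0.772]
[ 0.48445563 -0.19091276 -0.00102884] worktop
```

View pics/crop1.png

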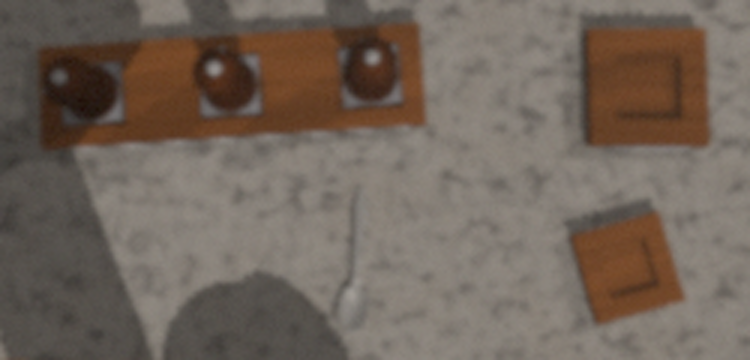

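The crop confirms the dock. The block at (425,209) measures about 104x110 mm and sits at world (0.483,-0.299) with yaw about 1°. The block at (419,268) is only 80 mm, so it is a decoy. The stand is at (0.4765,0.088) with yaw 5.3°, and the tops of its mills agree with its pocket spacing. Next I'll move above the stand to find the studs.

>>> arm_command(series=[{"claw": 0,"linear": [-5,-4.5,-1],"dr": [0,0,-4]},{"claw": 0,"linear": [-8,-7.5,-2],"dr": [0,0,-8]},{"claw": 0,"linear": [-11,-10.4,-3],"dr": [0,0,-12]},{"claw": 0,"linear": [-14,-13.2,-4],"dr": [0,0,-16]},{"claw": 0,"linear": [-17,-16,-5],"dr": [0,0,-20]},{"claw": 0,"linear": [-20,-18.8,-6],"dr": [0,0,-24]},{"claw": 0,"linear": [-23,-21.5,-7],"dr": [0,0,-28]},{"claw": 0,"linear": [-25,-23.3,-7],"dr": [0,0,-30.7]}])

```text
t: 0.82
ee_pos: [0.3992, 0.2822, 0.3005]
tcp_rot: [-0.048, 0.999, 0.0, 0.001]
wrist_force: [1.8, 0.7, -0.3]
opening: 1.001
grip_force: 0.0
```

>>> arm_command(series=[{"claw": 0,"linear": [-1,-3.5,0],"dr": [0,0,0]},{"claw": 0,"linear": [-2,-7,0],"dr": [0,0,0]},{"claw": 0,"linear": [-3,-10.5,0],"dr": [0,0,0]},{"claw": 0,"linear": [-4,-14,0],"dr": [0,0,0]},{"claw": 0,"linear": [-5,-17,0],"dr": [0,0,0]},{"claw": 0,"linear": [-5.4,-18.8,0],"dr": [0,0,0]},{"claw": 0,"linear": [-5.4,-18.8,0],"dr": [0,0,0]},{"claw": 0,"linear": [-5.4,-18.8,0],"dr": [0,0,0]}])

```text
t: 1.48
ee_pos: [0.4699, 0.1009, 0.2989]
tcp_rot: [-0.045, 0.999, 0.0, -0.0]
wrist_force: [-0.4, 0.9, -0.4]
opening: 0.999
grip_force: 0.0
```

```bash
python3 - <<'E'
from h import *
I,D,c,st=shot('wrist','w1.png'); np.savez('pics/w1.npz',I=I,D=D,ee=st['ee_pos'],q=st['tcp_rot'])
print(st['ee_pos'],st['tcp_rot'],st['qpos'].round(2)); P=cloud(c,D)
mm=((P[...,2]>.10)&(P[...,2]<.17)).astype(np.uint8)
n,l,s,ce=cv2.connectedComponentsWithStats(mm)
for i in range(1,n):
    if s[i,4]>100:
        q=P[l==i]; print(ce[i].round(),s[i],'zmax',np.nanmax(q[:,2]).round(4))
        for lo,hi in((.147,.157),(.12,.135)):
            t=q[(q[:,2]>lo)&(q[:,2]<hi)]
            if len(t)>5:
                (x,y),rr=cv2.minEnclosingCircle((t[:,:2]*1000).astype(np.float32)); print('  ',lo,len(t),t.mean(0).round(4),round(x,1),round(y,1),round(rr,1))
E
```

```text
[0.46989316 0.10089392 0.2989193 ] [-4.48570734e-02  9.98993312e-01  2.11462793e-04 -4.01898884e-04] [ 0.1  -0.29  1.93  0.    1.51 -1.56]
[163. 185.] [ 136  162   55   48 2019] zmax 0.1547
   0.147 200 [ 0.4888 -0.0438  0.1519] 489.6 -44.7 6.4
   0.12 671 [ 0.4826 -0.0346  0.1283] 489.6 -44.5 21.5
[306. 185.] [ 283  162   47   49 1725] zmax 0.1547
   0.147 180 [0.477  0.0859 0.1521] 477.8 86.0 6.4
   0.12 544 [0.469  0.0865 0.1287] 478.0 85.8 21.6
[446. 186.] [ 421  163   53   47 1912] zmax 0.1549
   0.147 193 [0.467  0.2135 0.1518] 467.5 214.4 6.4
   0.12 622 [0.4608 0.2049 0.1284] 467.2 214.5 21.5
[ 46. 296.] [ 38 291  19  10 108] zmax 0.1214
```

View pics/w1.png

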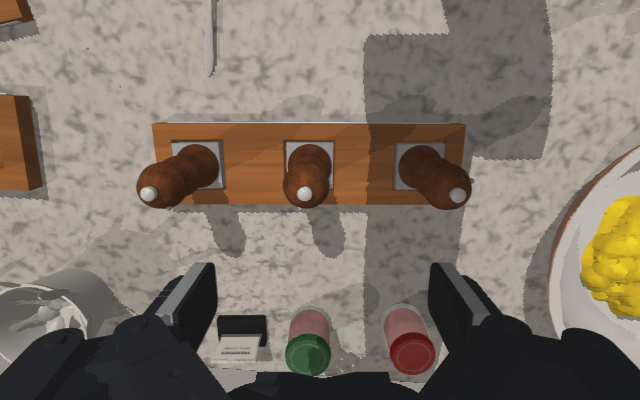

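The wrist view shows three heads with nuts at (148,194), (305,193) and (457,195), and no stud on the flanks facing the camera. I'll enlarge the heads here and in the side view.

```bash
python3 - <<'E'
from h import *
I=cv2.imread('pics/w1.png');S=cv2.imread('pics/side0.png')
z=lambda a:cv2.resize(a,(260,260),interpolation=cv2.INTER_CUBIC)
w=[I[145:215,x:x+70] for x in(130,270,400)]
c=cam('side')
s=[]
for X in((.489,-.044,.13),(.478,.086,.13),(.467,.2145,.13)):
    u,v=proj(c,X)[0].astype(int); print(u,v); s.append(S[v-16:v+16,u-16:u+16])
o=np.vstack([np.hstack([z(a) for a in w]),np.hstack([z(a) for a in s])])
cv2.imwrite('pics/heads.png',cv2.convertScaleAbs(o,alpha=1.6,beta=10))
E
```

```text
317 172
304 146
294 124
```

View pics/heads.png

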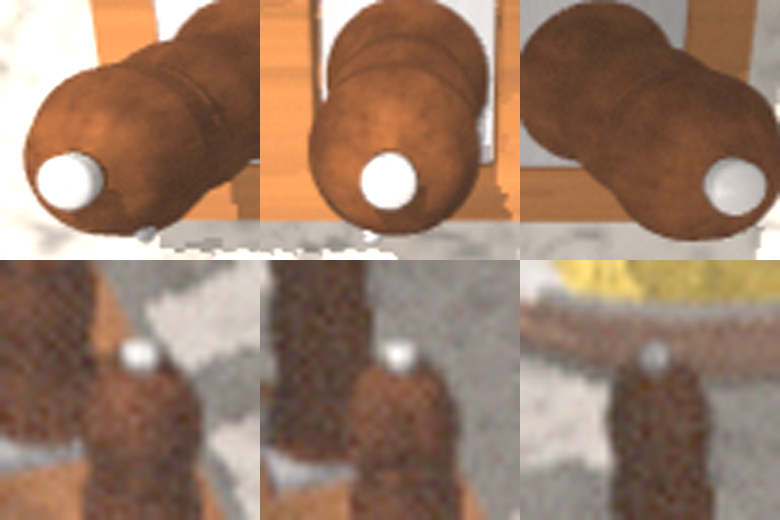

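Slivers of the studs show on the far (+x) side of the right and middle heads, at about (145,233) and (370,237) in the crop. Jaws along the stand's y therefore clear them. I'll do the left mill first.

>>> arm_command(series=[{"claw": 0,"linear": [-0.2,3,0],"dr": [0,0,0]},{"claw": 0,"linear": [-0.4,6.5,0],"dr": [0,0,0]},{"claw": 0,"linear": [-0.6,10,0],"dr": [0,0,0]},{"claw": 0,"linear": [-0.7,11.4,1],"dr": [0,0,0]},{"claw": 0,"linear": [-0.7,11.4,3.5],"dr": [0,0,0]},{"claw": 0,"linear": [-0.7,11.4,6],"dr": [0,0,0]},{"claw": 0,"linear": [-0.7,11.4,8],"dr": [0,0,0]},{"claw": 0,"linear": [-0.7,11.4,9],"dr": [0,0,0]}])

```text
t: 2.2
ee_pos: [0.464, 0.2168, 0.2058]
tcp_rot: [-0.047, 0.999, -0.001, -0.002]
wrist_force: [-0.0, 0.3, 0.8]
opening: 1.0
grip_force: 0.0
```

```bash
cat > near.py <<'E'
from h import *
import sys
X=np.array([float(a) for a in sys.argv[2:4]])
I,D,c,st=shot('wrist',sys.argv[1]); P=cloud(c,D)
for lo,hi in((.147,.157),(.115,.145)):
    k=(P[...,2]>lo)&(P[...,2]<hi)&(np.hypot(P[...,0]-X[0],P[...,1]-X[1])<.035)
    t=P[k]
    if len(t)>5:
        e=cv2.minEnclosingCircle((t[:,:2]*1000).astype(np.float32)); print(lo,len(t),np.round(e[0],1),round(e[1],1))
ee=np.array(st['ee_pos']);q=Rn.from_quat(st['tcp_rot']);print('ee',ee.round(4),'tilt-yaw',q.as_matrix()[:,1].round(3),'q6',st['qpos'][5].round(2),'mom',st['moment'].round(3),'v',np.abs(st['joint_vel']).max().round(3))
print('to target in tool cm',(q.inv().apply(np.r_[X,.107]-ee)*100).round(2))
E
python3 near.py w2.png .467 .215
```

```text
0.147 366 [467.4 214.8] 6.5
0.115 2854 [466.6 214.6] 21.5
ee [0.464  0.2168 0.2058] tilt-yaw [-0.095  0.996 -0.001] q6 -1.33 mom [ 0.005 -0.012 -0.031] v 0.197
to target in tool cm [-0.33 -0.2   9.88]
```

>>> arm_command(series=[{"claw": 0,"linear": [-0.3,-0.2,2],"dr": [0,0,0]},{"claw": 0,"linear": [-0.3,-0.2,5],"dr": [0,0,0]},{"claw": 0,"linear": [-0.3,-0.2,8],"dr": [0,0,0]},{"claw": 0,"linear": [-0.3,-0.2,9.9],"dr": [0,0,0]},{"claw": 0,"linear": [-0.3,-0.2,9.9],"dr": [0,0,0]},{"claw": 0,"linear": [-0.3,-0.2,9.9],"dr": [0,0,0]},{"claw": 0,"linear": [-0.3,-0.2,9.9],"dr": [0,0,0]},{"claw": 0,"linear": [-0.3,-0.2,9.9],"dr": [0,0,0]}])

```text
t: 2.92
ee_pos: [0.4713, 0.2148, 0.1131]
tcp_rot: [-0.046, 0.999, 0.001, 0.002]
wrist_force: [-0.3, -0.6, -0.0]
opening: 0.996
grip_force: 0.0
```

```bash
python3 near.py w3.png .467 .2147
```

```text
0.147 1129 [467.3 214.3] 6.9
0.115 7686 [466.2 214.5] 21.4
ee [0.4713 0.2148 0.1131] tilt-yaw [-0.092  0.996  0.001] q6 -1.34 mom [-0.036  0.007  0.031] v 0.003
to target in tool cm [0.43 0.03 0.61]
```

View pics/w3.png

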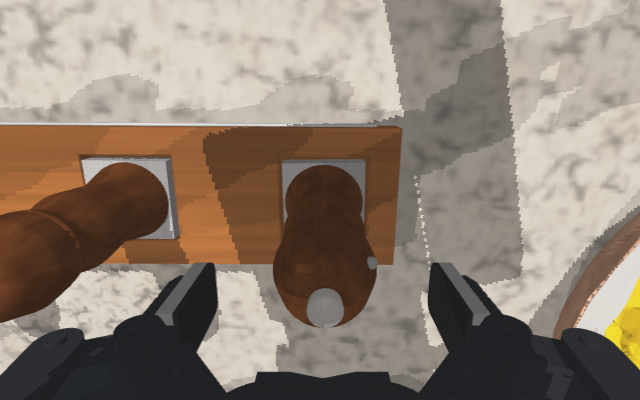

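The left mill's stud shows at (372,262), on the +y side and in line with the pads. I need to turn the gripper before closing.

```bash
python3 - <<'E'
from h import *
I,D,c,st=shot('wrist','w4.png');P=cloud(c,D)
X=np.array([.467,.2145])
h=cv2.cvtColor(I,cv2.COLOR_RGB2HSV)
k=(np.hypot(P[...,0]-X[0],P[...,1]-X[1])<.032)&(P[...,2]>.1)&(P[...,2]<.146)&(h[...,1]<70)
v,u=np.where(k);print(len(u),u.mean(),v.mean())
q=np.median(P[k],0);print(q.round(4),'az',np.degrees(np.arctan2(*(q[:2]-X)[::-1])).round(1),np.hypot(*(q[:2]-X)).round(4))
E
```

```text
183 361.05464480874315 275.59016393442624
[0.4583 0.2312 0.1322] az 117.4 0.0189
```

>>> arm_command(series=[{"claw": 0,"linear": [0.2,0,0.2],"dr": [0,0,7]},{"claw": 0,"linear": [0.4,0,0.4],"dr": [0,0,14]},{"claw": 0,"linear": [0.4,0,0.6],"dr": [0,0,21]},{"claw": 0,"linear": [0.4,0,0.6],"dr": [0,0,28]},{"claw": 0,"linear": [0.4,0,0.6],"dr": [0,0,35]},{"claw": 0,"linear": [0.4,0,0.6],"dr": [0,0,42]},{"claw": 0,"linear": [0.4,0,0.6],"dr": [0,0,49]},{"claw": 0,"linear": [0.4,0,0.6],"dr": [0,0,56]}])

```text
t: 3.68
ee_pos: [0.4663, 0.2138, 0.1056]
tcp_rot: [0.431, 0.902, 0.001, 0.001]
wrist_force: [0.1, 0.8, 0.0]
opening: 1.002
grip_force: 0.0
```

>>> arm_command(series=[{"claw": 0,"linear": [0,0,0],"dr": [0,0,6]},{"claw": 0,"linear": [0,0,0],"dr": [0,0,12]},{"claw": 0,"linear": [0,0,0],"dr": [0,0,12]},{"claw": 0,"linear": [0,0,0],"dr": [0,0,12]},{"claw": 0,"linear": [0,0,0],"dr": [0,0,12]},{"claw": 0,"linear": [0,0,0],"dr": [0,0,12]},{"claw": 0,"linear": [0,0,0],"dr": [0,0,12]},{"claw": 0,"linear": [0,0,0],"dr": [0,0,12]}])

```text
t: 4.35
ee_pos: [0.4656, 0.2136, 0.1043]
tcp_rot: [0.52, 0.854, -0.0, -0.0]
wrist_force: [0.1, 0.4, 0.2]
opening: 1.0
grip_force: 0.0
```

```bash
python3 near.py w5.png .467 .2147
```

```text
0.147 1295 [467.3 215.2] 6.7
0.115 8693 [467.4 215.3] 21.4
ee [0.4656 0.2136 0.1043] tilt-yaw [ 0.889  0.459 -0.   ] q6 -0.15 mom [-0.049 -0.003  0.043] v 0.005
to target in tool cm [ 0.03  0.18 -0.27]
```

View pics/w5.png

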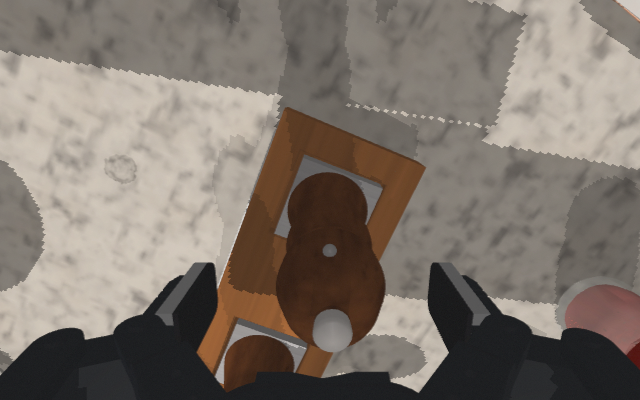

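The stud at (329,250) now lies between the pads, facing the camera. I'll close gently.

>>> arm_command(series=[{"claw": 0.2,"linear": [0,0.1,-0.2],"dr": [0,0,0]},{"claw": 0.4,"linear": [0,0.2,-0.2],"dr": [0,0,0]},{"claw": 1,"linear": [0,0.2,-0.2],"dr": [0,0,0]},{"claw": 1,"linear": [0,0.2,-0.2],"dr": [0,0,0]},{"claw": 1,"linear": [0,0.2,-0.2],"dr": [0,0,0]},{"claw": 1,"linear": [0,0.2,-0.2],"dr": [0,0,0]},{"claw": 1,"linear": [0,0.2,-0.2],"dr": [0,0,0]},{"claw": 1,"linear": [0,0.2,-0.2],"dr": [0,0,0]}], force=25)

```text
t: 5.07
ee_pos: [0.4676, 0.2147, 0.1066]
tcp_rot: [0.52, 0.854, 0.0, 0.0]
wrist_force: [0.1, -0.4, 2.8]
opening: 0.469
grip_force: 25.2
```

```bash
cat > st.py <<'E'
from h import *
s=r.read_state();print(s['t'],s['ee_pos'].round(4),'yaw',np.degrees(np.arctan2(*Rn.from_quat(s['tcp_rot']).as_matrix()[[1,0],1])).round(1),'q6',s['qpos'][5].round(2),'mom',s['moment'].round(4),'F',s['wrist_force'].round(2),'tq6',s['joint_torque'][5].round(4),'op',round(s['opening'],3),round(s['grip_force'],1))
E
python3 st.py
```

```text
5.0667 [0.4676 0.2147 0.1066] yaw 27.3 q6 -0.15 mom [ 0.0718  0.0522 -0.0265] F [ 0.13 -0.4   2.81] tq6 0.0024 op 0.469 25.2
```

Gripped at 40 mm. Now the turn.

>>> arm_command(series=[{"claw": 1,"linear": [0,0,0],"dr": [0,0,6]},{"claw": 1,"linear": [0,0,0],"dr": [0,0,12]},{"claw": 1,"linear": [0,0,0],"dr": [0,0,18]},{"claw": 1,"linear": [0,0,0],"dr": [0,0,24]},{"claw": 1,"linear": [0,0,0],"dr": [0,0,30]},{"claw": 1,"linear": [0,0,0],"dr": [0,0,36]},{"claw": 1,"linear": [0,0,0],"dr": [0,0,42]},{"claw": 1,"linear": [0,0,0],"dr": [0,0,48]}])

```text
t: 5.73
ee_pos: [0.4675, 0.2147, 0.1066]
tcp_rot: [0.824, 0.566, 0.0, -0.0]
wrist_force: [-0.1, 0.7, 2.4]
opening: 0.463
grip_force: 25.4
```

```bash
python3 st.py
```

```text
5.7333 [0.4675 0.2147 0.1066] yaw -21.0 q6 0.69 mom [0.2191 0.1589 0.0336] F [-0.06  0.71  2.37] tq6 -1.0017 op 0.463 25.4
```

>>> arm_command(series=[{"claw": 1,"linear": [0,0,0],"dr": [0,0,6]},{"claw": 1,"linear": [0,0,0],"dr": [0,0,12]},{"claw": 1,"linear": [0,0,0],"dr": [0,0,18]},{"claw": 1,"linear": [0,0,0],"dr": [0,0,24]},{"claw": 1,"linear": [0,0,0],"dr": [0,0,30]},{"claw": 1,"linear": [0,0,0],"dr": [0,0,36]},{"claw": 1,"linear": [0,0,0],"dr": [0,0,42]},{"claw": 1,"linear": [0,0,0],"dr": [0,0,48]}])

```text
t: 6.4
ee_pos: [0.4674, 0.2148, 0.1065]
tcp_rot: [0.983, 0.182, 0.0, -0.0]
wrist_force: [-1.1, 0.4, 3.0]
opening: 0.463
grip_force: 25.4
```

```bash
python3 st.py; python3 - <<'E'
from h import *
shot('wrist','w6.png'); E
python3 st.py
```

```text
6.4 [0.4674 0.2148 0.1065] yaw -69.0 q6 1.53 mom [ 0.2866  0.1279 -0.0384] F [-1.1   0.4   3.03] tq6 -1.002 op 0.463 25.4bash: warning: here-document at line 23 delimited by end-of-file (wanted `E')
  File "<stdin>", line 3
    python3 st.py
            ^^
SyntaxError: invalid syntax
```

>>> arm_command(series=[{"claw": 0,"linear": [0,0,0],"dr": [0,0,0]},{"claw": 0,"linear": [0,0,0],"dr": [0,0,0]},{"claw": 0,"linear": [0,0,0],"dr": [0,0,0]},{"claw": 0,"linear": [0,0,0],"dr": [0,0,0]},{"claw": 0,"linear": [0,0,0],"dr": [0,0,0]},{"claw": 0,"linear": [0,0,-1],"dr": [0,0,0]},{"claw": 0,"linear": [0,0,-4],"dr": [0,0,0]},{"claw": 0,"linear": [0,0,-7.5],"dr": [0,0,0]}])

```text
t: 7.07
ee_pos: [0.4655, 0.2139, 0.1799]
tcp_rot: [0.983, 0.185, -0.003, 0.0]
wrist_force: [0.7, 0.6, 0.3]
opening: 0.999
grip_force: 0.0
```

```bash
python3 near.py w6.png .467 .2147; python3 st.py
python3 - <<'E'
from h import *
I=cv2.imread('pics/w6.png')[80:400,170:470];J=cv2.imread('pics/w1.png')[140:220,120:340]
o=np.zeros((480,800,3),np.uint8);o[:320,:300]=I;o[:160,320:760]=cv2.resize(J,(440,160));cv2.imwrite('pics/v6.png',o[:340])
E
```

```text
0.147 483 [467.3 213.9] 6.5
0.115 3624 [467.7 213.7] 21.5
ee [0.4655 0.2139 0.1799] tilt-yaw [ 0.363 -0.932 -0.   ] q6 1.52 mom [-0.033 -0.033  0.06 ] v 0.787
to target in tool cm [ 0.22 -0.02  7.29]
7.1167 [0.4705 0.2157 0.1904] yaw -68.7 q6 1.52 mom [ 0.0568 -0.1005  0.0438] F [2.91 1.37 5.68] tq6 -0.0016 op 1.001 0.0
```

View pics/v6.png

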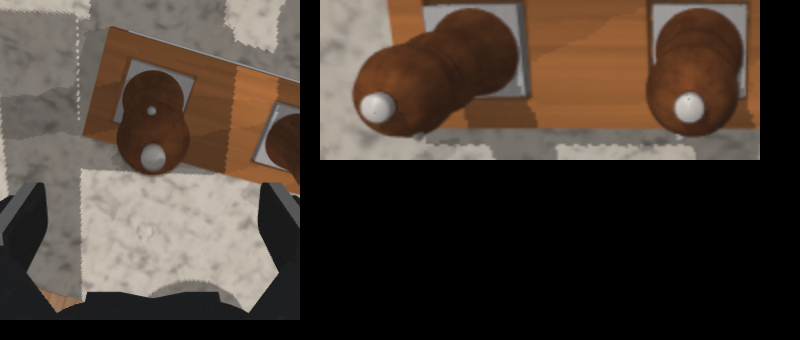

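The stud still faces the camera at (152,110) in the crop, so the head turned with the gripper and did not spring back. The moment about z stayed within noise (0.04 or less), so the left mill is free. Next is the middle mill; the wrist camera now looks from the +x side, where its stud is.

>>> arm_command(series=[{"claw": 0,"linear": [-1,3,0],"dr": [0,0,0]},{"claw": 0,"linear": [-2,6.5,0],"dr": [0,0,0]},{"claw": 0,"linear": [-3,10,0],"dr": [0,0,0]},{"claw": 0,"linear": [-3.8,12.3,0],"dr": [0,0,0]},{"claw": 0,"linear": [-3.8,12.3,0],"dr": [0,0,0]},{"claw": 0,"linear": [-3.8,12.3,0],"dr": [0,0,0]},{"claw": 0,"linear": [-3.8,12.3,0],"dr": [0,0,0]},{"claw": 0,"linear": [-3.8,12.3,0],"dr": [0,0,0]}])

```text
t: 7.78
ee_pos: [0.4767, 0.0869, 0.1816]
tcp_rot: [0.983, 0.185, 0.0, -0.0]
wrist_force: [0.9, 0.5, 0.1]
opening: 1.002
grip_force: 0.0
```

```bash
cat > stud.py <<'E'
from h import *
import sys
a=[float(x) for x in sys.argv[2:]]
I,D,c,st=shot('wrist',sys.argv[1]);P=cloud(c,D)
h=cv2.cvtColor(I,cv2.COLOR_RGB2HSV)
Q=Rn.from_quat(st['tcp_rot']).as_matrix()
print('ee',st['ee_pos'].round(4),'jaw az',np.degrees(np.arctan2(Q[1,1],Q[0,1])).round(1),'q6',st['qpos'][5].round(2),'v',np.abs(st['joint_vel']).max().round(3))
for X in np.array(a).reshape(-1,2):
    d=np.hypot(P[...,0]-X[0],P[...,1]-X[1])
    t=P[(d<.035)&(P[...,2]>.147)&(P[...,2]<.157)]
    if len(t)>5: X=np.array(cv2.minEnclosingCircle((t[:,:2]*1000).astype(np.float32))[0])/1000
    d=np.hypot(P[...,0]-X[0],P[...,1]-X[1])
    print('mill',X.round(4),'need tool cm',(Q.T@(np.r_[X,.107]-st['ee_pos'])*100).round(2))
    k=((d>.016)&(d<.032)&(P[...,2]>.105)&(P[...,2]<.142)&(h[...,1]<90)).astype(np.uint8)
    n,l,s,ce=cv2.connectedComponentsWithStats(k)
    for i in range(1,n):
        if s[i,4]>=6:
            q=np.median(P[l==i],0);e=q[:2]-X
            print('  stud?',ce[i].round(),s[i,4],q.round(4),'az',np.degrees(np.arctan2(e[1],e[0])).round(1),'r',np.hypot(*e).round(4))
E
python3 stud.py w7.png .4775 .0865 .4895 -.0445
```

```text
ee [0.4767 0.0869 0.1816] jaw az -68.7 q6 1.27 v 0.01
mill [0.4782 0.0856] need tool cm [0.1  0.17 7.46]
  stud? [343. 196.] 63 [0.4977 0.0823 0.1316] az -9.9 r 0.0198
mill [ 0.4895 -0.0446] need tool cm [-3.59 12.72  7.46]
  stud? [536. 251.] 66 [ 0.5074 -0.0352  0.1315] az 27.8 r 0.0202
```

The middle stud is at az -10° and the jaws at -69°, so the pads clear it. Descending and gripping.

>>> arm_command(series=[{"claw": 0,"linear": [0.1,0.15,2],"dr": [0,0,0]},{"claw": 0,"linear": [0.1,0.15,5],"dr": [0,0,0]},{"claw": 0,"linear": [0.1,0.15,7.4],"dr": [0,0,0]},{"claw": 0,"linear": [0.1,0.15,7.4],"dr": [0,0,0]},{"claw": 0,"linear": [0.1,0.15,7.4],"dr": [0,0,0]},{"claw": 0,"linear": [0.1,0.15,7.4],"dr": [0,0,0]},{"claw": 0,"linear": [0.1,0.15,7.4],"dr": [0,0,0]},{"claw": 0,"linear": [0.1,0.15,7.4],"dr": [0,0,0]}])

```text
t: 8.5
ee_pos: [0.4795, 0.0854, 0.1094]
tcp_rot: [0.983, 0.185, 0.002, 0.0]
wrist_force: [-0.3, -0.2, 0.1]
opening: 0.999
grip_force: 0.0
```

```bash
python3 stud.py w8.png .4782 .0856
```

```text
ee [0.4795 0.0854 0.1094] jaw az -68.7 q6 1.27 v 0.009
mill [0.4782 0.0863] need tool cm [-0.08 -0.13  0.24]
  stud? [347. 254.] 141 [0.4979 0.0823 0.1318] az -11.3 r 0.0201
  stud? [368. 298.] 18 [0.4819 0.0661 0.1271] az -79.9 r 0.0205
  stud? [361. 316.] 14 [0.4787 0.0691 0.1363] az -88.5 r 0.0172
  stud? [353. 327.] 7 [0.4736 0.0704 0.1375] az -106.3 r 0.0166
```

>>> arm_command(series=[{"claw": 0.2,"linear": [-0.1,-0.1,0.2],"dr": [0,0,0]},{"claw": 0.4,"linear": [-0.1,-0.1,0.2],"dr": [0,0,0]},{"claw": 1,"linear": [-0.1,-0.1,0.2],"dr": [0,0,0]},{"claw": 1,"linear": [-0.1,-0.1,0.2],"dr": [0,0,0]},{"claw": 1,"linear": [-0.1,-0.1,0.2],"dr": [0,0,0]},{"claw": 1,"linear": [-0.1,-0.1,0.2],"dr": [0,0,0]},{"claw": 1,"linear": [-0.1,-0.1,0.2],"dr": [0,0,0]},{"claw": 1,"linear": [-0.1,-0.1,0.2],"dr": [0,0,0]}], force=25)

```text
t: 9.22
ee_pos: [0.4769, 0.0857, 0.1056]
tcp_rot: [0.983, 0.185, 0.0, -0.0]
wrist_force: [-1.5, 0.4, 2.3]
opening: 0.477
grip_force: 25.5
```

```bash
python3 st.py
```

```text
9.2167 [0.4769 0.0857 0.1056] yaw -68.7 q6 1.27 mom [0.1099 0.2882 0.0042] F [-1.51  0.41  2.35] tq6 0.0013 op 0.477 25.5
```

>>> arm_command(series=[{"claw": 1,"linear": [0,0,0],"dr": [0,0,-6]},{"claw": 1,"linear": [0,0,0],"dr": [0,0,-12]},{"claw": 1,"linear": [0,0,0],"dr": [0,0,-18]},{"claw": 1,"linear": [0,0,0],"dr": [0,0,-24]},{"claw": 1,"linear": [0,0,0],"dr": [0,0,-30]},{"claw": 1,"linear": [0,0,0],"dr": [0,0,-36]},{"claw": 1,"linear": [0,0,0],"dr": [0,0,-42]},{"claw": 1,"linear": [0,0,0],"dr": [0,0,-48]}])

```text
t: 9.88
ee_pos: [0.4778, 0.0852, 0.1057]
tcp_rot: [0.821, 0.57, 0.001, 0.001]
wrist_force: [2.3, -2.1, 1.0]
opening: 0.475
grip_force: 25.6
```

```bash
python3 st.py
```

```text
9.8833 [0.4778 0.0852 0.1057] yaw -20.5 q6 0.42 mom [-0.265  -0.4496 -0.1829] F [ 2.27 -2.1   1.04] tq6 0.8678 op 0.475 25.6
```

>>> arm_command(series=[{"claw": 1,"linear": [0,0,0],"dr": [0,0,-6]},{"claw": 1,"linear": [0,0,0],"dr": [0,0,-12]},{"claw": 1,"linear": [0,0,0],"dr": [0,0,-18]},{"claw": 1,"linear": [0,0,0],"dr": [0,0,-24]},{"claw": 1,"linear": [0,0,0],"dr": [0,0,-30]},{"claw": 1,"linear": [0,0,0],"dr": [0,0,-36]},{"claw": 1,"linear": [0,0,0],"dr": [0,0,-42]},{"claw": 1,"linear": [0,0,0],"dr": [0,0,-48]}])

```text
t: 10.55
ee_pos: [0.4784, 0.0855, 0.106]
tcp_rot: [0.519, 0.855, 0.001, 0.002]
wrist_force: [2.8, -0.1, 0.3]
opening: 0.477
grip_force: 25.6
```

```bash
python3 st.py; python3 stud.py w9.png .4782 .0863
```

```text
10.55 [0.4784 0.0855 0.106 ] yaw 27.5 q6 -0.41 mom [-0.032  -0.5855 -0.1657] F [ 2.82 -0.13  0.31] tq6 0.8685 op 0.477 25.6
ee [0.4784 0.0855 0.106 ] jaw az 27.5 q6 -0.41 v 1.245
mill [0.475  0.0938] need tool cm [ 0.9   0.08 -0.1 ]
  stud? [260. 281.] 1269 [0.4532 0.0827 0.131 ] az -152.8 r 0.0244
  stud? [389. 281.] 1556 [0.4954 0.1048 0.1305] az 28.2 r 0.0232
  stud? [366. 314.] 18 [0.4934 0.0896 0.1363] az -13.0 r 0.0189
  stud? [357. 328.] 7 [0.4922 0.0837 0.1379] az -30.5 r 0.02
```

The middle head shows about -0.17 N m against the turn, so it drags. Release it and go up, to check the spring-back.

>>> arm_command(series=[{"claw": 0,"linear": [0,0,0],"dr": [0,0,0]},{"claw": 0,"linear": [0,0,0],"dr": [0,0,0]},{"claw": 0,"linear": [0,0,0],"dr": [0,0,0]},{"claw": 0,"linear": [0,0,0],"dr": [0,0,0]},{"claw": 0,"linear": [0,0,0],"dr": [0,0,0]},{"claw": 0,"linear": [0,0,-1],"dr": [0,0,0]},{"claw": 0,"linear": [0,0,-4],"dr": [0,0,0]},{"claw": 0,"linear": [0,0,-7.5],"dr": [0,0,0]}])

```text
t: 11.27
ee_pos: [0.4747, 0.0855, 0.179]
tcp_rot: [0.521, 0.854, -0.002, -0.002]
wrist_force: [0.4, 0.9, 0.3]
opening: 1.001
grip_force: 0.0
```

>>> arm_command(series=[{"claw": 0,"linear": [0,0,0],"dr": [0,0,7]},{"claw": 0,"linear": [0,0,0],"dr": [0,0,14]},{"claw": 0,"linear": [0,0,0],"dr": [0,0,21]},{"claw": 0,"linear": [0,0,0],"dr": [0,0,28]},{"claw": 0,"linear": [0,0,0],"dr": [0,0,35]},{"claw": 0,"linear": [0,0,0],"dr": [0,0,42]},{"claw": 0,"linear": [0,0,0],"dr": [0,0,49]},{"claw": 0,"linear": [0,0,0],"dr": [0,0,56]}])

```text
t: 11.93
ee_pos: [0.4769, 0.0857, 0.1811]
tcp_rot: [0.862, 0.507, 0.0, 0.0]
wrist_force: [0.6, 0.1, 0.4]
opening: 0.999
grip_force: 0.0
```

```bash
python3 stud.py w10.png .4782 .0863
```

```text
ee [0.4769 0.0857 0.1811] jaw az -29.1 q6 0.57 v 1.451
mill [0.4783 0.0856] need tool cm [0.06 0.13 7.41]
  stud? [316. 192.] 69 [0.4834 0.1049 0.1317] az 75.1 r 0.02
```

The middle stud went from az -10° to 75°, an 86° turn after about 10° of spring-back, which confirms the middle mill as the rough one. Now the right mill, which still has to be turned.

>>> arm_command(series=[{"claw": 0,"linear": [-2.5,1.8,0],"dr": [0,0,7]},{"claw": 0,"linear": [-5,3.5,0],"dr": [0,0,14]},{"claw": 0,"linear": [-8,5.5,0],"dr": [0,0,21]},{"claw": 0,"linear": [-10.8,7.4,0],"dr": [0,0,28]},{"claw": 0,"linear": [-10.8,7.4,0],"dr": [0,0,33]},{"claw": 0,"linear": [-10.8,7.4,0],"dr": [0,0,33]},{"claw": 0,"linear": [-10.8,7.4,0],"dr": [0,0,33]},{"claw": 0,"linear": [-10.8,7.4,0],"dr": [0,0,33]}])

```text
t: 12.65
ee_pos: [0.4897, -0.0441, 0.1806]
tcp_rot: [0.969, 0.246, 0.0, -0.0]
wrist_force: [-0.3, 0.6, 0.0]
opening: 1.004
grip_force: 0.0
```

```bash
python3 stud.py w11.png .4895 -.0446
```

```text
ee [ 0.4897 -0.0441  0.1806] jaw az -61.5 q6 0.87 v 0.011
mill [ 0.4901 -0.0453] need tool cm [-0.03  0.13  7.36]
  stud? [324. 193.] 65 [ 0.5076 -0.0361  0.1319] az 27.9 r 0.0198
```

>>> arm_command(series=[{"claw": 0,"linear": [0,0.1,2],"dr": [0,0,0]},{"claw": 0,"linear": [0,0.1,5],"dr": [0,0,0]},{"claw": 0,"linear": [0,0.1,7.4],"dr": [0,0,0]},{"claw": 0,"linear": [0,0.1,7.4],"dr": [0,0,0]},{"claw": 0,"linear": [0,0.1,7.4],"dr": [0,0,0]},{"claw": 0,"linear": [0,0.1,7.4],"dr": [0,0,0]},{"claw": 0,"linear": [0,0.1,7.4],"dr": [0,0,0]},{"claw": 0,"linear": [0,0.1,7.4],"dr": [0,0,0]}])

```text
t: 13.37
ee_pos: [0.4916, -0.0456, 0.1084]
tcp_rot: [0.97, 0.245, 0.002, 0.001]
wrist_force: [-0.2, 0.1, 0.5]
opening: 1.003
grip_force: 0.0
```

```bash
python3 stud.py w12.png .4897 -.0449
```

```text
ee [ 0.4916 -0.0456  0.1084] jaw az -61.7 q6 0.88 v 0.007
mill [ 0.4903 -0.0456] need tool cm [-0.12 -0.06  0.14]
  stud? [319. 248.] 151 [ 0.508  -0.0359  0.1319] az 28.8 r 0.0202
  stud? [369. 291.] 54 [ 0.499  -0.0626  0.1247] az -62.9 r 0.0191
```

>>> arm_command(series=[{"claw": 0.2,"linear": [-0.1,-0.1,0.1],"dr": [0,0,0]},{"claw": 0.4,"linear": [-0.1,-0.1,0.1],"dr": [0,0,0]},{"claw": 1,"linear": [-0.1,-0.1,0.1],"dr": [0,0,0]},{"claw": 1,"linear": [-0.1,-0.1,0.1],"dr": [0,0,0]},{"claw": 1,"linear": [-0.1,-0.1,0.1],"dr": [0,0,0]},{"claw": 1,"linear": [-0.1,-0.1,0.1],"dr": [0,0,0]},{"claw": 1,"linear": [-0.1,-0.1,0.1],"dr": [0,0,0]},{"claw": 1,"linear": [-0.1,-0.1,0.1],"dr": [0,0,0]}], force=25)

```text
t: 14.08
ee_pos: [0.4891, -0.0452, 0.1057]
tcp_rot: [0.97, 0.244, 0.0, 0.0]
wrist_force: [-0.4, -0.9, 2.7]
opening: 0.469
grip_force: 25.4
```

>>> arm_command(series=[{"claw": 1,"linear": [0,0,0],"dr": [0,0,-6]},{"claw": 1,"linear": [0,0,0],"dr": [0,0,-12]},{"claw": 1,"linear": [0,0,0],"dr": [0,0,-18]},{"claw": 1,"linear": [0,0,0],"dr": [0,0,-24]},{"claw": 1,"linear": [0,0,0],"dr": [0,0,-30]},{"claw": 1,"linear": [0,0,0],"dr": [0,0,-36]},{"claw": 1,"linear": [0,0,0],"dr": [0,0,-42]},{"claw": 1,"linear": [0,0,0],"dr": [0,0,-48]}])

```text
t: 14.75
ee_pos: [0.4897, -0.0453, 0.1058]
tcp_rot: [0.785, 0.62, 0.001, 0.001]
wrist_force: [0.8, -1.3, 2.5]
opening: 0.462
grip_force: 25.1
```

```bash
python3 st.py
```

```text
14.75 [ 0.4897 -0.0453  0.1058] yaw -13.4 q6 0.03 mom [-0.1282 -0.2234 -0.03  ] F [ 0.79 -1.26  2.52] tq6 1.0002 op 0.462 25.1
```

>>> arm_command(series=[{"claw": 1,"linear": [0,0,0],"dr": [0,0,-6]},{"claw": 1,"linear": [0,0,0],"dr": [0,0,-12]},{"claw": 1,"linear": [0,0,0],"dr": [0,0,-18]},{"claw": 1,"linear": [0,0,0],"dr": [0,0,-24]},{"claw": 1,"linear": [0,0,0],"dr": [0,0,-30]},{"claw": 1,"linear": [0,0,0],"dr": [0,0,-36]},{"claw": 1,"linear": [0,0,0],"dr": [0,0,-42]},{"claw": 1,"linear": [0,0,0],"dr": [0,0,-48]}])

```text
t: 15.42
ee_pos: [0.4901, -0.0451, 0.1059]
tcp_rot: [0.465, 0.885, 0.001, 0.001]
wrist_force: [1.6, 0.7, 1.4]
opening: 0.467
grip_force: 24.9
```

```bash
python3 st.py
```

```text
15.4167 [ 0.4901 -0.0451  0.1059] yaw 34.6 q6 -0.8 mom [ 0.1269 -0.475  -0.0498] F [1.64 0.72 1.45] tq6 0.9994 op 0.467 24.9
```

>>> arm_command(series=[{"claw": 0,"linear": [0,0,0],"dr": [0,0,0]},{"claw": 0,"linear": [0,0,0],"dr": [0,0,0]},{"claw": 0,"linear": [0,0,0],"dr": [0,0,0]},{"claw": 0,"linear": [0,0,0],"dr": [0,0,0]},{"claw": 0,"linear": [0,0,0],"dr": [0,0,0]},{"claw": 0,"linear": [0,0,-1],"dr": [0,0,0]},{"claw": 0,"linear": [0,0,-4],"dr": [0,0,0]},{"claw": 0,"linear": [0,0,-7.5],"dr": [0,0,0]}])

```text
t: 16.08
ee_pos: [0.4869, -0.0447, 0.1789]
tcp_rot: [0.468, 0.884, -0.001, -0.003]
wrist_force: [0.8, -0.3, 0.2]
opening: 1.004
grip_force: 0.0
```

```bash
python3 stud.py w13.png .4897 -.0449
```

```text
ee [ 0.4869 -0.0447  0.1789] jaw az 34.2 q6 -0.8 v 0.804
mill [ 0.4899 -0.0442] need tool cm [-0.16  0.31  7.19]
  stud? [330. 198.] 80 [ 0.4796 -0.0281  0.1319] az 122.5 r 0.0191
```

The right mill is free: 0.03–0.05 N m, turned 94°, no spring-back. All three heads are turned and the middle mill is the one to move. First I'll look at the dock from close by to get its pocket pose.

>>> arm_command(series=[{"claw": 0,"linear": [-3,-2.1,-1],"dr": [0,0,0]},{"claw": 0,"linear": [-6,-4.3,-2],"dr": [0,0,0]},{"claw": 0,"linear": [-9.2,-6.6,-3],"dr": [0,0,0]},{"claw": 0,"linear": [-12.5,-9,-3],"dr": [0,0,0]},{"claw": 0,"linear": [-15.8,-11.4,-3],"dr": [0,0,0]},{"claw": 0,"linear": [-18.8,-13.5,-3],"dr": [0,0,0]},{"claw": 0,"linear": [-20.6,-14.8,-3],"dr": [0,0,0]},{"claw": 0,"linear": [-20.6,-14.8,-3],"dr": [0,0,0]}])

```text
t: 16.8
ee_pos: [0.4822, -0.3028, 0.2111]
tcp_rot: [0.47, 0.883, -0.001, 0.001]
wrist_force: [0.0, 0.3, -0.3]
opening: 1.003
grip_force: 0.0
```

```bash
cat > dock.py <<'E'
from h import *
I,D,c,st=shot('wrist','d1.png');st=r.read_state();I,D,c,st=shot('wrist','d1.png');P=cloud(c,D)
print('ee',st['ee_pos'].round(4),'v',np.abs(st['joint_vel']).max().round(3))
near=np.hypot(P[...,0]-.483,P[...,1]+.299)<.085
print('z levels',[np.nanmedian(P[near&(P[...,2]>a)&(P[...,2]<b)][:,2]).round(4) for a,b in((-.01,.006),(.006,.017),(.017,.03))])
m=(near&(P[...,2]>.017)&(P[...,2]<.03)).astype(np.uint8)
m=cv2.morphologyEx(m,cv2.MORPH_OPEN,np.ones((3,3)))
cs,h=cv2.findContours(m,cv2.RETR_CCOMP,cv2.CHAIN_APPROX_NONE)
for k,hh in zip(cs,h[0]):
    if cv2.contourArea(k)<800: continue
    W=ray(c,k[:,0],.022)[:,:2]*1000
    R=cv2.minAreaRect(W.astype(np.float32));print('hole' if hh[3]>=0 else 'outer',np.round(R[0],1),np.round(R[1],1),round(R[2],2),k[:,0].mean(0).round())
fl=(near&(P[...,2]>.008)&(P[...,2]<.0165)).astype(np.uint8);fl=cv2.morphologyEx(fl,cv2.MORPH_OPEN,np.ones((3,3)))
cs,_=cv2.findContours(fl,cv2.RETR_EXTERNAL,cv2.CHAIN_APPROX_NONE)
k=max(cs,key=cv2.contourArea);R=cv2.minAreaRect((ray(c,k[:,0],.012)[:,:2]*1000).astype(np.float32));print('floor',np.round(R[0],1),np.round(R[1],1),round(R[2],2))
E
python3 dock.py
```

```text
ee [ 0.4823 -0.3006  0.2109] v 0.045
z levels [np.float64(0.0001), np.float64(0.0122), np.float64(0.0221)]
outer [ 485.1 -304.4] [110.  110.2] 0.95 [323. 176.]
hole [ 484.5 -303.7] [60.7 59.9] 0.84 [323. 177.]
floor [ 485.9 -305.6] [59.7 59.4] 0.95
```

View pics/d1.png

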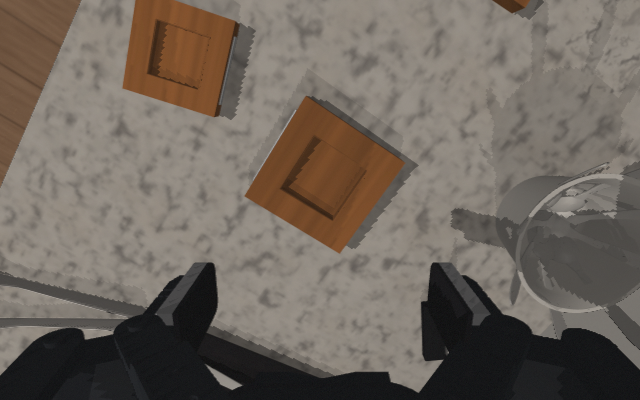

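The 110 mm block measures exactly 110x110 mm, centre at pixel (323,176), world (0.485,-0.304), yaw 0.95°, with a 60 mm pocket. The 80 mm decoy is at (180,57). I'll turn the wrist, which the grasp needs anyway, and cross-check.

>>> arm_command(series=[{"claw": 0,"linear": [0,0,0],"dr": [0,0,7]},{"claw": 0,"linear": [0,0,0],"dr": [0,0,14]},{"claw": 0,"linear": [0,0,0],"dr": [0,0,21]},{"claw": 0,"linear": [0,0,0],"dr": [0,0,28]},{"claw": 0,"linear": [0,0,0],"dr": [0,0,35]},{"claw": 0,"linear": [0,0,0],"dr": [0,0,42]},{"claw": 0,"linear": [0,0,0],"dr": [0,0,44]},{"claw": 0,"linear": [0,0,0],"dr": [0,0,44]}])

```text
t: 17.57
ee_pos: [0.4829, -0.297, 0.2106]
tcp_rot: [0.764, 0.645, 0.0, 0.0]
wrist_force: [-0.4, -0.1, 0.6]
opening: 1.0
grip_force: 0.0
```

```bash
sed -i 's/d1.png/d2.png/g' dock.py; python3 dock.py; python3 st.py
```

```text
ee [ 0.4829 -0.2972  0.2106] v 0.014
z levels [np.float64(0.0001), np.float64(0.0122), np.float64(0.0221)]
outer [ 485.1 -304.4] [110.  110.5] 0.96 [326. 177.]
hole [ 485.9 -303.9] [63.2 62.5] 2.85 [327. 180.]
floor [ 485.  -306.1] [59.9 59.2] 0.89
17.6667 [ 0.4828 -0.2974  0.2106] yaw -9.6 q6 -0.48 mom [-0.0194  0.0188  0.003 ] F [ 0.22 -0.58 -0.35] tq6 0.024 op 1.006 0.0
```

Both looks agree on dock (0.4851,-0.3044), yaw 0.95°. Back to the middle mill.

>>> arm_command(series=[{"claw": 0,"linear": [3.5,-0.6,0],"dr": [0,0,0]},{"claw": 0,"linear": [7,-1.2,0],"dr": [0,0,0]},{"claw": 0,"linear": [11,-2,0],"dr": [0,0,0]},{"claw": 0,"linear": [15,-2.7,0],"dr": [0,0,0]},{"claw": 0,"linear": [19,-3.4,0],"dr": [0,0,0]},{"claw": 0,"linear": [23,-4.2,0],"dr": [0,0,0]},{"claw": 0,"linear": [27,-4.9,0],"dr": [0,0,0]},{"claw": 0,"linear": [30,-5.4,0],"dr": [0,0,0]}])

```text
t: 18.33
ee_pos: [0.4793, 0.0093, 0.2106]
tcp_rot: [0.764, 0.646, 0.0, -0.0]
wrist_force: [0.3, -0.3, -0.5]
opening: 0.996
grip_force: 0.0
```

>>> arm_command(series=[{"claw": 0,"linear": [3,-0.6,0],"dr": [0,0,0]},{"claw": 0,"linear": [6,-1,0.5],"dr": [0,0,0]},{"claw": 0,"linear": [7.7,-1.4,1],"dr": [0,0,0]},{"claw": 0,"linear": [7.7,-1.4,2],"dr": [0,0,0]},{"claw": 0,"linear": [7.7,-1.4,3],"dr": [0,0,0]},{"claw": 0,"linear": [7.7,-1.4,3],"dr": [0,0,0]},{"claw": 0,"linear": [7.7,-1.4,3],"dr": [0,0,0]},{"claw": 0,"linear": [7.7,-1.4,3],"dr": [0,0,0]}])

```text
t: 19.0
ee_pos: [0.4793, 0.0834, 0.1802]
tcp_rot: [0.765, 0.644, -0.0, 0.0]
wrist_force: [-0.0, -0.8, -0.2]
opening: 1.001
grip_force: 0.0
```

```bash
python3 stud.py w14.png .4783 .0858; cat > foot.py <<'E'
from h import *
import sys
n=sys.argv[1];X=np.array([float(a) for a in sys.argv[2:4]])
I,D,c,st=shot('wrist',n);P=cloud(c,D);h=cv2.cvtColor(I,cv2.COLOR_RGB2HSV)
d=np.hypot(P[...,0]-X[0],P[...,1]-X[1])
k=((d<.045)&(P[...,2]>.0235)&(P[...,2]<.0285)&(h[...,1]<80)).astype(np.uint8)
k=cv2.morphologyEx(k,cv2.MORPH_OPEN,np.ones((3,3)))
cs,_=cv2.findContours(k,cv2.RETR_EXTERNAL,cv2.CHAIN_APPROX_NONE)
W=np.vstack([ray(c,q[:,0],.026)[:,:2] for q in cs])*1000
R=cv2.minAreaRect(W.astype(np.float32));print('foot',len(W),k.sum(),np.round(R[0],1),np.round(R[1],1),round(R[2],2))
E
python3 foot.py f1.png .4783 .0858
```

```text
ee [0.4793 0.0834 0.1802] jaw az -9.8 q6 0.23 v 0.012
mill [0.4784 0.0857] need tool cm [ 0.21 -0.12  7.32]
  stud? [323. 189.] 65 [0.4832 0.1049 0.1318] az 75.9 r 0.0197
foot 213 682 [478.4  85.7] [54.  54.2] 8.63
```

The foot is measured at (0.4784,0.0857), yaw 8.6°, size 54x54 mm. That means about +7.7° of tool turn to match the dock.

>>> arm_command(series=[{"claw": 0,"linear": [0.2,-0.1,2],"dr": [0,0,0]},{"claw": 0,"linear": [0.2,-0.1,5],"dr": [0,0,0]},{"claw": 0,"linear": [0.2,-0.1,7.3],"dr": [0,0,0]},{"claw": 0,"linear": [0.2,-0.1,7.3],"dr": [0,0,0]},{"claw": 0,"linear": [0.2,-0.1,7.3],"dr": [0,0,0]},{"claw": 0,"linear": [0.2,-0.1,7.3],"dr": [0,0,0]},{"claw": 0,"linear": [0.2,-0.1,7.3],"dr": [0,0,0]},{"claw": 0,"linear": [0.2,-0.1,7.3],"dr": [0,0,0]}])

```text
t: 19.77
ee_pos: [0.4801, 0.0866, 0.1095]
tcp_rot: [0.765, 0.645, 0.002, 0.001]
wrist_force: [-0.6, -0.4, -0.5]
opening: 1.003
grip_force: 0.0
```

```bash
python3 stud.py w15.png .4784 .0857|head -3
```

```text
ee [0.4801 0.0866 0.1095] jaw az -9.7 q6 0.24 v 0.011
mill [0.4784 0.086 ] need tool cm [-0.09 -0.16  0.24]
  stud? [324. 247.] 149 [0.4833 0.1051 0.1318] az 75.6 r 0.0197
```

>>> arm_command(series=[{"claw": 0.2,"linear": [-0.1,-0.1,0.2],"dr": [0,0,0]},{"claw": 0.4,"linear": [-0.1,-0.1,0.2],"dr": [0,0,0]},{"claw": 1,"linear": [-0.1,-0.1,0.2],"dr": [0,0,0]},{"claw": 1,"linear": [-0.1,-0.1,0.2],"dr": [0,0,0]},{"claw": 1,"linear": [-0.1,-0.1,0.2],"dr": [0,0,0]},{"claw": 1,"linear": [-0.1,-0.1,0.2],"dr": [0,0,0]},{"claw": 1,"linear": [-0.1,-0.1,0.2],"dr": [0,0,0]},{"claw": 1,"linear": [-0.1,-0.1,0.2],"dr": [0,0,0]}], force=30)

```text
t: 20.48
ee_pos: [0.4778, 0.0857, 0.1056]
tcp_rot: [0.764, 0.645, 0.0, 0.0]
wrist_force: [1.3, -0.5, 2.4]
opening: 0.463
grip_force: 30.4
```

```bash
python3 st.py
```

```text
20.4833 [0.4778 0.0857 0.1056] yaw -9.7 q6 0.24 mom [-0.0702  0.0333  0.0549] F [ 1.33 -0.45  2.43] tq6 0.0031 op 0.463 30.4
```

>>> arm_command(series=[{"claw": 1,"linear": [0,0,-0.4],"dr": [0,0,0]},{"claw": 1,"linear": [0,0,-1],"dr": [0,0,0]},{"claw": 1,"linear": [0,0,-2],"dr": [0,0,0]},{"claw": 1,"linear": [0,0,-4],"dr": [0,0,0]},{"claw": 1,"linear": [0,0,-6.5],"dr": [0,0,0]},{"claw": 1,"linear": [0,0,-9.5],"dr": [0,0,0]},{"claw": 1,"linear": [0,0,-12],"dr": [0,0,0]},{"claw": 1,"linear": [0,0,-13.5],"dr": [0,0,0]}])

```text
t: 21.15
ee_pos: [0.4783, 0.0859, 0.2443]
tcp_rot: [0.764, 0.645, 0.002, 0.001]
wrist_force: [0.6, -0.6, -2.8]
opening: 0.463
grip_force: 31.2
```

>>> arm_command(series=[{"claw": 1,"linear": [0,0,-1.5],"dr": [0,0,1]},{"claw": 1,"linear": [0,0,-3],"dr": [0,0,2]},{"claw": 1,"linear": [0,0,-4.5],"dr": [0,0,4]},{"claw": 1,"linear": [0,0,-5.5],"dr": [0,0,6]},{"claw": 1,"linear": [0,0,-5.5],"dr": [0,0,7.7]},{"claw": 1,"linear": [0,0,-5.5],"dr": [0,0,7.7]},{"claw": 1,"linear": [0,0,-5.5],"dr": [0,0,7.7]},{"claw": 1,"linear": [0,0,-5.5],"dr": [0,0,7.7]}])

```text
t: 21.82
ee_pos: [0.477, 0.0857, 0.2947]
tcp_rot: [0.806, 0.592, -0.001, -0.0]
wrist_force: [0.0, 0.7, -3.4]
opening: 0.46
grip_force: 31.2
```

```bash
python3 st.py; python3 - <<'E'
from h import *
I,D,c,st=shot('wrist','h1.png');P=cloud(c,D)
ee=st['ee_pos'];Q=Rn.from_quat(st['tcp_rot']).as_matrix()
L=(P-ee)@Q
h=cv2.cvtColor(I,cv2.COLOR_RGB2HSV)
k=(np.hypot(L[...,0],L[...,1])<.045)&(L[...,2]>-.05)&(L[...,2]<.12)
print('held tool z range',np.nanpercentile(L[k][:,2],[0,1,50,99,100]).round(4))
f=k&(h[...,1]<80)&(L[...,2]>.06)
t=P[f];print(f.sum())
if f.sum()>30:
    z=np.median(t[:,2]);f=f&(abs(P[...,2]-z)<.004);print('foot top z',z.round(4),'tcp-',(ee[2]-z).round(4))
    q,_=cv2.findContours(f.astype(np.uint8),cv2.RETR_EXTERNAL,cv2.CHAIN_APPROX_NONE)
    W=np.vstack([ray(c,a[:,0],z)[:,:2] for a in q])*1000
    R=cv2.minAreaRect(W.astype(np.float32));print(np.round(R[0],1),np.round(R[1],1),round(R[2],2))
E
```

```text
21.8167 [0.477  0.0857 0.2947] yaw -17.4 q6 0.37 mom [-0.0383  0.0222  0.0052] F [ 0.05  0.73 -3.43] tq6 -0.0016 op 0.46 31.2
held tool z range [-0.05   -0.0493 -0.0281  0.0835  0.094 ]
1575
foot top z 0.2152 tcp- 0.0795
[477.7  85.5] [53.8 55.2] 1.0
```

The mill is held upright. Foot yaw is 1.0°, foot centre (0.4777,0.0855), and its bottom is 93.5 mm below the TCP. Carrying it over the right mill with about 45 mm clearance.

>>> arm_command(series=[{"claw": 1,"linear": [-0.8,0.27,0],"dr": [0,0,0]},{"claw": 1,"linear": [-2,0.67,0],"dr": [0,0,0]},{"claw": 1,"linear": [-4,1.34,0],"dr": [0,0,0]},{"claw": 1,"linear": [-6.5,2.17,0],"dr": [0,0,0]},{"claw": 1,"linear": [-9.5,3.18,0],"dr": [0,0,0]},{"claw": 1,"linear": [-12.5,4.18,0],"dr": [0,0,0]},{"claw": 1,"linear": [-15.5,5.19,0],"dr": [0,0,0]},{"claw": 1,"linear": [-18.5,6.19,0],"dr": [0,0,0]}])

```text
t: 22.53
ee_pos: [0.4805, -0.1113, 0.295]
tcp_rot: [0.806, 0.592, -0.0, -0.0]
wrist_force: [0.7, 0.3, -3.6]
opening: 0.464
grip_force: 31.2
```

>>> arm_command(series=[{"claw": 1,"linear": [-3,1,0],"dr": [0,0,0]},{"claw": 1,"linear": [-6,2,0],"dr": [0,0,0]},{"claw": 1,"linear": [-9,3,0],"dr": [0,0,0]},{"claw": 1,"linear": [-12,4,0],"dr": [0,0,0]},{"claw": 1,"linear": [-14.5,4.9,0],"dr": [0,0,0]},{"claw": 1,"linear": [-16.5,5.5,0],"dr": [0,0,0]},{"claw": 1,"linear": [-17.8,5.95,0],"dr": [0,0,0]},{"claw": 1,"linear": [-18.5,6.19,0],"dr": [0,0,0]}])

```text
t: 23.2
ee_pos: [0.4842, -0.3062, 0.2947]
tcp_rot: [0.807, 0.591, -0.0, -0.0]
wrist_force: [0.2, 0.3, -3.1]
opening: 0.462
grip_force: 31.2
```

```bash
cat > go.py <<'E'
from h import *
s=r.read_state();Q=Rn.from_quat(s['tcp_rot']).as_matrix()
print('ee',s['ee_pos'].round(4),'need tool cm',(Q.T@(np.array([.4845,-.3043,.1055])-s['ee_pos'])*100).round(2),'tilt',Q[:,2].round(4),'F',s['wrist_force'].round(1),'v',np.abs(s['joint_vel']).max().round(3))
E
python3 go.py;python3 st.py
```

```text
ee [ 0.4842 -0.3062  0.2947] need tool cm [ 1.900e-01 -1.000e-02  1.892e+01] tilt [-1.1e-03  3.0e-04 -1.0e+00] F [ 0.2  0.3 -3.1] v 0.106
23.2 [ 0.4842 -0.3062  0.2947] yaw -17.5 q6 -0.35 mom [0.0232 0.0186 0.0397] F [ 0.23  0.27 -3.07] tq6 0.0233 op 0.462 31.2
```

>>> arm_command(series=[{"claw": 1,"linear": [0.1,0,1],"dr": [0,0,0]},{"claw": 1,"linear": [0.2,0,3],"dr": [0,0,0]},{"claw": 1,"linear": [0.2,0,6],"dr": [0,0,0]},{"claw": 1,"linear": [0.2,0,9],"dr": [0,0,0]},{"claw": 1,"linear": [0.2,0,12],"dr": [0,0,0]},{"claw": 1,"linear": [0.2,0,14.5],"dr": [0,0,0]},{"claw": 1,"linear": [0.2,0,16],"dr": [0,0,0]},{"claw": 1,"linear": [0.2,0,16.4],"dr": [0,0,0]}])

```text
t: 23.87
ee_pos: [0.4831, -0.2992, 0.1263]
tcp_rot: [0.806, 0.592, -0.001, -0.004]
wrist_force: [-1.1, 1.1, -4.5]
opening: 0.462
grip_force: 31.3
```

>>> arm_command(series=[{"claw": 1,"linear": [0,0,0],"dr": [0,0,0]},{"claw": 1,"linear": [0,0,0],"dr": [0,0,0]},{"claw": 1,"linear": [0,0,0],"dr": [0,0,0]},{"claw": 1,"linear": [0,0,0],"dr": [0,0,0]},{"claw": 1,"linear": [0,0,0],"dr": [0,0,0]},{"claw": 1,"linear": [0,0,0],"dr": [0,0,0]},{"claw": 1,"linear": [0,0,0],"dr": [0,0,0]},{"claw": 1,"linear": [0,0,0],"dr": [0,0,0]}])

```text
t: 24.53
ee_pos: [0.4854, -0.3026, 0.1316]
tcp_rot: [0.806, 0.592, 0.0, 0.0]
wrist_force: [0.8, 0.3, -3.6]
opening: 0.458
grip_force: 31.3
```

```bash
python3 go.py; cat > chk.py <<'E'
from h import *
import sys
I,D,c,st=shot('wrist',sys.argv[1]);P=cloud(c,D);ee=st['ee_pos'];h=cv2.cvtColor(I,cv2.COLOR_RGB2HSV)
def rect(k,z,n):
    k=cv2.morphologyEx(k.astype(np.uint8),cv2.MORPH_OPEN,np.ones((3,3)))
    q,_=cv2.findContours(k,cv2.RETR_EXTERNAL,cv2.CHAIN_APPROX_NONE)
    W=np.vstack([ray(c,a[:,0],z)[:,:2] for a in q])*1000
    R=cv2.minAreaRect(W.astype(np.float32));print(n,k.sum(),np.round(R[0],1),np.round(R[1],1),round(R[2],2))
z=ee[2]-.0795;d=np.hypot(P[...,0]-.4851,P[...,1]+.3044)
rect((d<.045)&(h[...,1]<80)&(abs(P[...,2]-z)<.004),z,'foot')
rect((d<.085)&(h[...,1]>80)&(abs(P[...,2]-.022)<.004),.022,'dock')
E
python3 chk.py c1.png
```

```text
ee [ 0.4854 -0.3026  0.1316] need tool cm [-0.19 -0.04  2.61] tilt [ 4.e-04 -3.e-04 -1.e+00] F [ 0.8  0.3 -3.6] v 0.003
foot 1323 [ 486.4 -302.8] [54.  54.8] 0.58
dock 11845 [ 485.1 -304.5] [110.  110.3] 0.93
```

>>> arm_command(series=[{"claw": 1,"linear": [-0.1,-0.04,0],"dr": [0,0,0]},{"claw": 1,"linear": [-0.2,-0.07,0.2],"dr": [0,0,0]},{"claw": 1,"linear": [-0.2,-0.07,0.5],"dr": [0,0,0]},{"claw": 1,"linear": [-0.2,-0.07,0.8],"dr": [0,0,0]},{"claw": 1,"linear": [-0.2,-0.07,1],"dr": [0,0,0]},{"claw": 1,"linear": [-0.2,-0.07,1],"dr": [0,0,0]},{"claw": 1,"linear": [-0.2,-0.07,1],"dr": [0,0,0]},{"claw": 1,"linear": [-0.2,-0.07,1],"dr": [0,0,0]}])

```text
t: 25.25
ee_pos: [0.4841, -0.3041, 0.1213]
tcp_rot: [0.806, 0.592, 0.0, -0.0]
wrist_force: [0.2, 0.1, -3.6]
opening: 0.46
grip_force: 31.3
```

```bash
python3 go.py; python3 chk.py c2.png
```

```text
ee [ 0.4841 -0.3041  0.1213] need tool cm [-0.    0.04  1.58] tilt [ 0.  0. -1.] F [ 0.2  0.1 -3.6] v 0.006
foot 1338 [ 485.  -304.4] [53.9 55. ] 0.85
dock 12867 [ 485.1 -304.5] [110.  110.3] 0.94
```

The foot is centred on the pocket within 0.2 mm and 0.1° in yaw. Lowering slowly.

>>> arm_command(series=[{"claw": 1,"linear": [0,0,0.2],"dr": [0,0,0]},{"claw": 1,"linear": [0,0,0.4],"dr": [0,0,0]},{"claw": 1,"linear": [0,0,0.6],"dr": [0,0,0]},{"claw": 1,"linear": [0,0,0.8],"dr": [0,0,0]},{"claw": 1,"linear": [0,0,1],"dr": [0,0,0]},{"claw": 1,"linear": [0,0,1.2],"dr": [0,0,0]},{"claw": 1,"linear": [0,0,1.3],"dr": [0,0,0]},{"claw": 1,"linear": [0,0,1.35],"dr": [0,0,0]}])

```text
t: 25.97
ee_pos: [0.484, -0.3041, 0.1074]
tcp_rot: [0.806, 0.592, -0.0, -0.0]
wrist_force: [0.3, 1.0, -3.3]
opening: 0.464
grip_force: 31.3
```

```bash
python3 go.py; python3 chk.py c3.png
```

```text
ee [ 0.484  -0.3041  0.1074] need tool cm [-0.01  0.06  0.19] tilt [-4.e-04  3.e-04 -1.e+00] F [ 0.3  1.  -3.3] v 0.008
foot 1347 [ 484.8 -304.3] [53.9 55.1] 0.85
dock 14274 [ 485.1 -304.5] [110.1 110.3] 0.95
```

Still hanging freely (Fz -3.3) with about 2 mm to go. Creeping down.

>>> arm_command(series=[{"claw": 1,"linear": [0,0,0.03],"dr": [0,0,0]},{"claw": 1,"linear": [0,0,0.06],"dr": [0,0,0]},{"claw": 1,"linear": [0,0,0.09],"dr": [0,0,0]},{"claw": 1,"linear": [0,0,0.12],"dr": [0,0,0]},{"claw": 1,"linear": [0,0,0.14],"dr": [0,0,0]},{"claw": 1,"linear": [0,0,0.16],"dr": [0,0,0]},{"claw": 1,"linear": [0,0,0.16],"dr": [0,0,0]},{"claw": 1,"linear": [0,0,0.16],"dr": [0,0,0]}])

```text
t: 26.68
ee_pos: [0.4841, -0.3041, 0.1062]
tcp_rot: [0.806, 0.592, -0.0, -0.0]
wrist_force: [-0.0, -0.3, -3.4]
opening: 0.458
grip_force: 31.3
```

>>> arm_command(series=[{"claw": 1,"linear": [0,0,0.02],"dr": [0,0,0]},{"claw": 1,"linear": [0,0,0.04],"dr": [0,0,0]},{"claw": 1,"linear": [0,0,0.06],"dr": [0,0,0]},{"claw": 1,"linear": [0,0,0.07],"dr": [0,0,0]},{"claw": 1,"linear": [0,0,0.08],"dr": [0,0,0]},{"claw": 1,"linear": [0,0,0.08],"dr": [0,0,0]},{"claw": 1,"linear": [0,0,0.08],"dr": [0,0,0]},{"claw": 1,"linear": [0,0,0.08],"dr": [0,0,0]}])

```text
t: 27.35
ee_pos: [0.4843, -0.3044, 0.1058]
tcp_rot: [0.806, 0.592, 0.0, 0.0]
wrist_force: [-0.9, -0.9, -0.3]
opening: 0.462
grip_force: 31.7
```

Fz went from -3.4 to -0.3, so the mill's weight rests on the pocket floor. Releasing and rising.

>>> arm_command(series=[{"claw": 0.6,"linear": [0,0,0],"dr": [0,0,0]},{"claw": 0.5,"linear": [0,0,0],"dr": [0,0,0]},{"claw": 0.3,"linear": [0,0,0],"dr": [0,0,0]},{"claw": 0,"linear": [0,0,0],"dr": [0,0,0]},{"claw": 0,"linear": [0,0,0],"dr": [0,0,0]},{"claw": 0,"linear": [0,0,0],"dr": [0,0,0]},{"claw": 0,"linear": [0,0,0],"dr": [0,0,0]},{"claw": 0,"linear": [0,0,0],"dr": [0,0,0]}])

```text
t: 28.02
ee_pos: [0.4841, -0.3042, 0.1054]
tcp_rot: [0.806, 0.592, 0.0, 0.0]
wrist_force: [-0.1, -0.2, 0.2]
opening: 0.999
grip_force: 0.0
```

>>> arm_command(series=[{"claw": 0,"linear": [0,0,-1],"dr": [0,0,0]},{"claw": 0,"linear": [0,0,-3],"dr": [0,0,0]},{"claw": 0,"linear": [0,0,-6],"dr": [0,0,0]},{"claw": 0,"linear": [0,0,-9],"dr": [0,0,0]},{"claw": 0,"linear": [0,0,-11],"dr": [0,0,0]},{"claw": 0,"linear": [0,0,-12],"dr": [0,0,0]},{"claw": 0,"linear": [0,0,-12],"dr": [0,0,0]},{"claw": 0,"linear": [0,0,-12],"dr": [0,0,0]}])

```text
t: 28.68
ee_pos: [0.484, -0.3041, 0.2254]
tcp_rot: [0.806, 0.592, 0.0, 0.0]
wrist_force: [0.8, 0.1, -0.4]
opening: 1.002
grip_force: 0.0
```

```bash
python3 foot.py e1.png .4851 -.3044; python3 stud.py e2.png .4851 -.3044; python3 st.py
python3 - <<'E'
from h import *
I,D,c,_=shot('top','e3.png');P=cloud(c,D)
for n,x in dict(left=(.467,.2145),mid=(.478,.086),right=(.4895,-.0446),dock=(.485,-.304)).items():
    t=P[(np.hypot(P[...,0]-x[0],P[...,1]-x[1])<.03)&(P[...,2]>.145)&(P[...,2]<.16)];print(n,len(t),t.mean(0).round(3) if len(t) else '',t[:,2].max().round(4) if len(t) else '')
E
```

```text
foot 175 512 [ 485.2 -304.7] [53.9 54.2] 0.91
ee [ 0.4835 -0.3037  0.2239] jaw az -17.4 q6 -0.35 v 0.021
mill [ 0.4853 -0.3046] need tool cm [-0.04  0.23 11.69]
  stud? [328. 176.] 48 [ 0.4925 -0.2863  0.1317] az 68.6 r 0.0196
28.7833 [ 0.4832 -0.3035  0.2231] yaw -17.4 q6 -0.35 mom [0.0361 0.0082 0.0343] F [-0.49  0.07 -0.38] tq6 -0.0 op 1.001 0.0
left 21 [0.465 0.216 0.151] 0.155
mid 0  
right 22 [ 0.488 -0.041  0.15 ] 0.1559
dock 0
```

The mill stands centred in the dock (foot at (0.4852,-0.3047), upright), the other two are unmoved, and the gripper is clear. Handing in.

```bash
python3 -c "
from workcell import r
print(r.close_job())"
```

```text
the job is handed in; nothing more can be done
None
```

The middle mill was the one that drags. I turned all three heads about a quarter turn, set the middle mill upright and fully home in the small block's pocket, left the other two mills standing in the stand, and handed the job in at about 29 s; no verdict was returned.

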